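Scoop spare drawer knobs from the tray into the dish

TASK

Use the steel hand scoop to move at least two of the six wooden drawer knobs from the tray into the large empty dish, without touching the knobs with the gripper. No knob may end up anywhere but in the dish or the tray. Finish by laying the scoop flat on the shelf board again, and leave the dish where it stands and the other things alone.

Things in the scene. Friction and masses are not known exactly. Their poses are not given: they have to be found in the camera images.
- tray: shallow open grey plastic tray, 245 mm (its x) by 200 mm (its y) outside, 40 mm high, walls and floor 5 mm thick, fixed to the shelf board. Origin: centre of its underside, on the board. At the start the six knobs lie in the middle of its half towards -x (the end nearer the robot), and the +x half is bare.
- scoop: steel scoop, wooden handle, 220 mm long, 0.2 kg. Pan 100 mm long (x), 116 mm wide (y), walls 2.5 mm; open at its -x end, where the floor thins from 4 to 1.5 mm (the lip); side walls 36 mm high at the back, 18 mm at the front; back wall 36 mm high at +x. Origin: centre of the pan's underside; x points from lip to handle, z up. At the start it lies flat with its handle away from the robot
- scoop_grip (a point): good place to grip, on the axis of the scoop's handle: 90 mm along x from the scoop's origin and 62 mm above the pan's underside. The handle is a level bar along x, 22 mm wide (y) and 22 mm high, from x = 60 to 170 mm, joined to the pan's back wall by a steel strap
- scoop_lip (a point): middle of the scoop's open front edge, on the underside, 50 mm from the scoop's origin towards -x
- dish: large empty white ceramic dish with steep sides, 180 mm across the rim, 168 mm at the foot, 50 mm high, wall 5 mm, floor 6 mm thick, about 0.6 kg, loose. Origin: centre of its underside. It stands on one side of the tray and the scoop lies on the other; which is which varies
- screwdriver: bystander: screwdriver 200 mm long lying on the board; leave alone
- torch: bystander: plastic torch 195 mm long, 42 mm high, lying at the back; leave alone
- screw_dish: bystander: small ceramic dish of screws, 90 mm across, 30 mm high; leave alone
- tape: bystander: tape measure, 70 mm long, 62 mm high, at the back; leave alone
- knob1: wooden drawer knob, one of six alike: a 30 mm ball with a stub of neck 17 mm thick that ends 20 mm from the ball's centre; 20 g. Origin: the ball's centre; the neck points along x, drooping 20 degrees. At the start it lies on its side in the tray, origin 20 mm above the board (15 mm above the tray's floor); pushed, it rolls and slides
- knob2: wooden drawer knob, one of six alike: a 30 mm ball with a stub of neck 17 mm thick that ends 20 mm from the ball's centre; 20 g. Origin: the ball's centre; the neck points along x, drooping 20 degrees. At the start it lies on its side in the tray, origin 20 mm above the board (15 mm above the tray's floor); pushed, it rolls and slides
- knob3: wooden drawer knob, one of six alike: a 30 mm ball with a stub of neck 17 mm thick that ends 20 mm from the ball's centre; 20 g. Origin: the ball's centre; the neck points along x, drooping 20 degrees. At the start it lies on its side in the tray, origin 20 mm above the board (15 mm above the tray's floor); pushed, it rolls and slides
- knob4: wooden drawer knob, one of six alike: a 30 mm ball with a stub of neck 17 mm thick that ends 20 mm from the ball's centre; 20 g. Origin: the ball's centre; the neck points along x, drooping 20 degrees. At the start it lies on its side in the tray, origin 20 mm above the board (15 mm above the tray's floor); pushed, it rolls and slides
- knob5: wooden drawer knob, one of six alike: a 30 mm ball with a stub of neck 17 mm thick that ends 20 mm from the ball's centre; 20 g. Origin: the ball's centre; the neck points along x, drooping 20 degrees. At the start it lies on its side in the tray, origin 20 mm above the board (15 mm above the tray's floor); pushed, it rolls and slides
- knob6: wooden drawer knob, one of six alike: a 30 mm ball with a stub of neck 17 mm thick that ends 20 mm from the ball's centre; 20 g. Origin: the ball's centre; the neck points along x, drooping 20 degrees. At the start it lies on its side in the tray, origin 20 mm above the board (15 mm above the tray's floor); pushed, it rolls and slides

How it is judged:
On the way:
1. at least one knob rides in the scoop, lifted clear of the tray (((x of knob1 in the frame of scoop between -0.055 and 0.05 m and y of knob1 in the frame of scoop between -0.058 and 0.058 m and z of knob1 in the frame of scoop between 0.005 and 0.06 m and height (world z) of knob1 above 0.085 m) or (x of knob2 in the frame of scoop between -0.055 and 0.05 m and y of knob2 in the frame of scoop between -0.058 and 0.058 m and z of knob2 in the frame of scoop between 0.005 and 0.06 m and height (world z) of knob2 above 0.085 m) or (x of knob3 in the frame of scoop between -0.055 and 0.05 m and y of knob3 in the frame of scoop between -0.058 and 0.058 m and z of knob3 in the frame of scoop between 0.005 and 0.06 m and height (world z) of knob3 above 0.085 m) or (x of knob4 in the frame of scoop between -0.055 and 0.05 m and y of knob4 in the frame of scoop between -0.058 and 0.058 m and z of knob4 in the frame of scoop between 0.005 and 0.06 m and height (world z) of knob4 above 0.085 m) or (x of knob5 in the frame of scoop between -0.055 and 0.05 m and y of knob5 in the frame of scoop between -0.058 and 0.058 m and z of knob5 in the frame of scoop between 0.005 and 0.06 m and height (world z) of knob5 above 0.085 m) or (x of knob6 in the frame of scoop between -0.055 and 0.05 m and y of knob6 in the frame of scoop between -0.058 and 0.058 m and z of knob6 in the frame of scoop between 0.005 and 0.06 m and height (world z) of knob6 above 0.085 m))), for 0.2 s.
At the end, for the whole second after the job is handed in: At least two knobs lie in the large dish (ball centre within 85 mm of the centre of the dish's underside), every other knob is in the dish or the tray, the scoop lies flat on the board (within 0.1 rad, not in the tray or dish) and still, and the dish is upright and within 40 mm of where it was ((distance between each of knob1, knob2 and dish below 0.085 m or distance between each of knob1, knob3 and dish below 0.085 m or distance between each of knob1, knob4 and dish below 0.085 m or distance between each of knob1, knob5 and dish below 0.085 m or distance between each of knob1, knob6 and dish below 0.085 m or distance between each of knob2, knob3 and dish below 0.085 m or distance between each of knob2, knob4 and dish below 0.085 m or distance between each of knob2, knob5 and dish below 0.085 m or distance between each of knob2, knob6 and dish below 0.085 m or distance between each of knob3, knob4 and dish below 0.085 m or distance between each of knob3, knob5 and dish below 0.085 m or distance between each of knob3, knob6 and dish below 0.085 m or distance between each of knob4, knob5 and dish below 0.085 m or distance between each of knob4, knob6 and dish below 0.085 m or distance between each of knob5, knob6 and dish below 0.085 m) and (distance between knob1 and dish below 0.085 m or (x of knob1 in the frame of tray between -0.12 and 0.12 m and y of knob1 in the frame of tray between -0.1 and 0.1 m and height (world z) of knob1 below 0.07 m)) and (distance between knob2 and dish below 0.085 m or (x of knob2 in the frame of tray between -0.12 and 0.12 m and y of knob2 in the frame of tray between -0.1 and 0.1 m and height (world z) of knob2 below 0.07 m)) and (distance between knob3 and dish below 0.085 m or (x of knob3 in the frame of tray between -0.12 and 0.12 m and y of knob3 in the frame of tray between -0.1 and 0.1 m and height (world z) of knob3 below 0.07 m)) and (distance between knob4 and dish below 0.085 m or (x of knob4 in the frame of tray between -0.12 and 0.12 m and y of knob4 in the frame of tray between -0.1 and 0.1 m and height (world z) of knob4 below 0.07 m)) and (distance between knob5 and dish below 0.085 m or (x of knob5 in the frame of tray between -0.12 and 0.12 m and y of knob5 in the frame of tray between -0.1 and 0.1 m and height (world z) of knob5 below 0.07 m)) and (distance between knob6 and dish below 0.085 m or (x of knob6 in the frame of tray between -0.12 and 0.12 m and y of knob6 in the frame of tray between -0.1 and 0.1 m and height (world z) of knob6 below 0.07 m)) and angle between each of scoop, dish's own z axis and vertical below 0.1 rad and height (world z) of scoop below 0.012 m and linear speed of scoop below 0.02 m/s and not (x of scoop in the frame of tray between -0.125 and 0.125 m and y of scoop in the frame of tray between -0.1 and 0.1 m) and distance of dish from where it was at the start of the episode below 0.04 m); the robot touches nothing.
It fails at once if the gripper's fingers touch a knob (contact force between the fingers and knob1 above 0.5 N or contact force between the fingers and knob2 above 0.5 N or contact force between the fingers and knob3 above 0.5 N or contact force between the fingers and knob4 above 0.5 N or contact force between the fingers and knob5 above 0.5 N or contact force between the fingers and knob6 above 0.5 N).
It fails at once if a bystander is shifted by more than 30 mm (distance of any of screwdriver, torch, screw_dish, tape from where it was at the start of the episode above 0.03 m).
It also fails if it takes over 72 s, if anything falls off the work surface, if the arm or the gripper's body presses on something with over 40 N, if the wrist force passes 120 N, or if a joint passes its speed limit or range.

ROBOT

A 6-joint arm with a two-finger parallel gripper is mounted at the origin on the work surface. World frame = base frame: x ahead of the robot, y to its left, z up, the work surface at z = 0. Lengths are in m, angles in rad, forces in N, time in s.
With the tool pointing down it reaches from about 0.25 to 0.775 m from the base axis. Payload 4 kg.
Tool frame: the origin (TCP) lies on the centre line of the jaws, within the pads' length; the fingertips stand robot.tips_ahead ahead of it and the grasp point (between the pads) lies 8 mm behind it (robot.tips_ahead is the distance from the TCP to the fingertips, in m); z points along the fingers, y is the line along which they close (so a half turn about z gives the same grasp; the last joint's range is limited). The gripper opens to 94 mm and grips with 3 to 60 N. Pads are 16 mm wide; open, the fingers measure 119 mm over their backs; the gripper's body (75 mm by 177 mm) begins 78 mm behind the grasp point.
Start: joints at [1.051, 0.087, 1.371, -0, 1.684, -0.103], TCP at [0.223, 0.503, 0.217] pointing down, gripper open.
Joint ranges: [-3.1, 3.1], [-0.76, 2.03], [0.27, 2.55], [-1.08, 4.22], [0.17, 2.65], [-2.57, 2.57]. Speed limits (rad/s): [2.79, 2.79, 3.14, 3.14, 3.14, 3.14].

INTERFACE

Orientations are given as [roll, pitch, yaw] about the fixed x, y, z axes, in that order (R = Rz(yaw) Ry(pitch) Rx(roll)).
In Python, from bench import robot, snapshot, close_job, spotter gives the robot as it stands. The module is installed in compiled form; this text tells all that it offers.
- The arm moves only by the tool servo_tool, never from a script. Its argument "commands" is one flat list of numbers, 7 for each row, row after row: the shift along the tool's x, y, z in m, then the turn, a rotation vector about the tool's x, y, z in degrees, then the finger opening in m, from 0 to 0.094. In form: [x, y, z, ax, ay, az, grip, x, y, z, ax, ay, az, grip, ...]. A call has 1 to 10 rows; each row is the pose to reach, as a shift and turn from the pose commanded when the call began, along the tool's axes at that moment; what a row does not reach only later rows make up. A row lasts 1/8 s, in which the tool goes at most 62.5 mm and 10.7 degrees, less where a joint would pass 70% of its speed; a pose out of reach is approached as far as the arm can. A call with a gripper value outside its range is refused whole. The fingers move at their own pace and stop on an object; the grip force is fixed at half the most. Time passes only in rows, so rows that repeat a pose let the fingers close. It gives the time, the measured TCP pose, the force, the opening and the grip force at its end, in the units of the state.
- robot.get_obs(): the state, without advancing time (a new reading comes with each control period).
- snapshot(name): name is "scene" or "top" or "wrist"; returns a dict with "img" (480x640x3 uint8, blue, green, red), "camera_matrix" (3x3 intrinsics, pixels), "k1" (the pictures are not rectified: a ray, as slopes to the right and down, at radius r is drawn at 1 + k1 r^2 times it, then the intrinsics apply), "extrinsics" (4x4, takes a point from camera to world coordinates); the wrist camera has in their place "hand_eye" (4x4, takes a point from camera to tool coordinates, whose origin is the TCP and whose axes are the flange's). Camera axes: x right, y down, z forward; pixel columns grow to the right and rows downward; lengths in m; the calibration is good to about 2 mm. A picture is of the moment at which its call begins: read the wrist's pose just before it. There is no depth.
- close_job(): hands the job in; it is judged then, once.
Trained networks look in a picture, given as the dict that the camera call returned (one of the last four; its "shot" number tells which), for a name from the list of things; names that differ only in an ending like _2 or _b are one class to them, and where a whole thing is asked for, a point or a joint stands for the part that bears it (a point fixed in the world has none). Each returns a list of dicts, best first, with "conf" (0 to 1); they miss things now and then, are a little off and sometimes report something else, mostly with a low value. They report only what shows in the picture. A call takes as long as a camera call.
- spotter.trace(name, picture): "region" (480x640 bool, what is visible of it) and "box" ([left, top, width, height] in pixels, round what is visible of it).
The state is a dict: "time": time; "joint_positions": joint angles; "qvel": joint speeds; "joint_torque": joint torques, N m; "tool_pos": TCP position; "ee_rot": TCP orientation; "wrist_force": force on the tool from outside, world axes, zero at the start; "wrist_torque": the same for the moment, N m; "width": finger opening in m; "finger_force": force on a finger pad.
Only numpy, scipy, OpenCV 4.12 (cv2) and the standard library are available. Lean on these libraries where they do the work, as an engineer would, in place of code of your own. Each camera call takes 0.05 s, during which the arm holds its last target. There are 200 camera calls.

## Working session

There is one attempt and no reset: what is moved stays moved. The work goes in short steps, Python scripts to look and compute and a tool call to move; the robot and the scene stay as the last step left them, time stands still between calls to the robot, and variables do not carry over. Pictures are saved under pics/ and viewed, at most 10 in all, crops included, and the job is handed in when it is done.

Besides the shell and the picture viewer there is one more tool, called in YAML: its name, and indented under it one key for each argument. servo_tool: Moves the arm, as the interface text tells. Its arguments: {"type":"object","properties":{"commands":{"type":"array","items":{"type":"number"}}},"required":["commands"]}

```bash
mkdir -p pics; cat > h.py <<'E'
import numpy as np, cv2
from bench import robot, snapshot, close_job, spotter
from scipy.spatial.transform import Rotation as R
def ray(s,uv,E=None):
    K=s["camera_matrix"];E=s["extrinsics"] if E is None else E
    d=np.array([(uv[0]-K[0,2])/K[0,0],(uv[1]-K[1,2])/K[1,1]]);u=d.copy()
    for _ in range(20):u=d/(1+s["k1"]*(u@u))
    v=E[:3,:3]@np.r_[u,1];return E[:3,3],v/np.linalg.norm(v)
def atz(s,uv,z,E=None):
    o,v=ray(s,uv,E);return o+v*(z-o[2])/v[2]
def tri(*rs):
    A=sum(np.eye(3)-np.outer(v,v) for o,v in rs);b=sum((np.eye(3)-np.outer(v,v))@o for o,v in rs)
    return np.linalg.solve(A,b)
def tcp():
    o=robot.get_obs();T=np.eye(4);r=np.array(o["ee_rot"],float)
    T[:3,:3]=r if r.shape==(3,3) else R.from_euler("xyz",r).as_matrix()
    T[:3,3]=o["tool_pos"];return T
E
python3 - <<'E'
from h import *
o=robot.get_obs();print(o["tool_pos"],o["ee_rot"],robot.tips_ahead,o["time"])
for n in("top","scene"):
    s=snapshot(n);cv2.imwrite(f"pics/{n}0.png",s["img"])
    print(n,s["extrinsics"].round(3).tolist(),s["camera_matrix"][0,0],s["k1"])
    for t in("tray","scoop","scoop_grip","dish","knob1","screwdriver","torch","screw_dish","tape"):
        for r in spotter.trace(t,s)[:7 if t=="knob1" else 1]:
            m=r["region"];v,u=np.nonzero(m);print(t,round(r["conf"],2),r["box"],atz(s,(u.mean(),v.mean()),0.02)[:2].round(3))
E
```

```text
[0.22238986 0.50245198 0.21530277] [-3.13939843e+00 -2.39473494e-04  2.72480901e+00] 0.011 0.0
top [[0.003, -0.999, 0.054, 0.49], [-1.0, -0.002, 0.011, 0.004], [-0.011, -0.054, -0.998, 1.044], [0.0, 0.0, 0.0, 1.0]] 553.2463672083525 -0.1508813020571842
tray 0.91 [261.0, 153.0, 127.6, 150.8] [ 0.571 -0.012]
scoop 0.83 [121.4, 172.1, 67.4, 127.4] [0.52  0.316]
scoop_grip 0.77 [119.6, 172.3, 70.2, 123.9] [0.521 0.317]
dish 0.91 [430.6, 237.7, 96.3, 96.4] [ 0.462 -0.294]
knob1 0.75 [292.0, 238.1, 15.5, 23.1] [0.528 0.04 ]
knob1 0.74 [313.3, 270.6, 14.8, 20.0] [0.47  0.003]
knob1 0.68 [316.5, 237.9, 15.7, 20.0] [ 0.53  -0.004]
knob1 0.59 [289.0, 269.8, 16.7, 18.2] [0.475 0.044]
knob1 0.54 [338.2, 240.5, 18.8, 22.9] [ 0.52  -0.046]
knob1 0.53 [337.1, 272.8, 17.7, 21.2] [ 0.467 -0.041]
knob1 0.42 [420.8, 87.4, 27.5, 103.5] [ 0.733 -0.21 ]
screwdriver 0.7 [372.9, 279.2, 17.8, 109.5] [ 0.4   -0.111]
torch 0.69 [423.3, 87.5, 25.2, 102.1] [ 0.732 -0.21 ]
screw_dish 0.73 [219.9, 317.7, 46.7, 47.4] [0.357 0.145]
tape 0.95 [204.4, 112.4, 27.0, 46.2] [0.753 0.198]
scene [[-0.027, 0.849, -0.528, 1.095], [1.0, 0.029, -0.005, 0.018], [0.011, -0.528, -0.849, 0.957], [0.0, 0.0, 0.0, 1.0]] 523.7115362809856 -0.07814387392966675
tray 0.94 [237.5, 208.4, 122.8, 125.1] [ 0.58  -0.016]
scoop 0.73 [428.8, 224.6, 59.9, 83.9] [0.527 0.315]
scoop_grip 0.56 [426.7, 225.4, 64.9, 86.5] [0.525 0.315]
dish 0.66 [133.8, 186.7, 81.7, 74.9] [ 0.457 -0.293]
knob1 0.75 [281.4, 243.5, 13.7, 12.0] [ 0.519 -0.048]
knob1 0.65 [283.9, 223.5, 11.5, 13.2] [ 0.47  -0.043]
knob1 0.57 [322.3, 249.7, 13.5, 15.7] [0.529 0.039]
knob1 0.5 [296.9, 249.3, 16.3, 14.5] [ 0.53  -0.007]
knob1 0.45 [322.5, 228.4, 13.2, 12.3] [0.477 0.041]
screwdriver 0.69 [248.1, 162.9, 20.3, 73.5] [ 0.414 -0.113]
torch 0.87 [183.7, 295.9, 24.8, 101.9] [ 0.735 -0.212]
screw_dish 0.95 [356.2, 173.4, 37.3, 39.7] [0.356 0.142]
tape 0.64 [395.6, 334.3, 27.0, 46.8] [0.749 0.197]
```

View pics/top0.png

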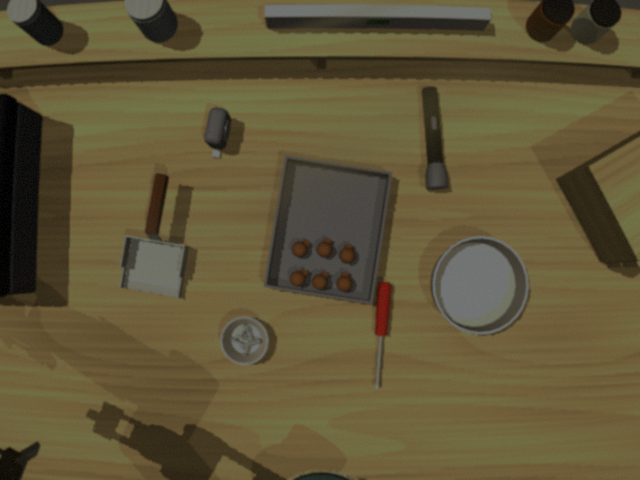

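View pics/scene0.png

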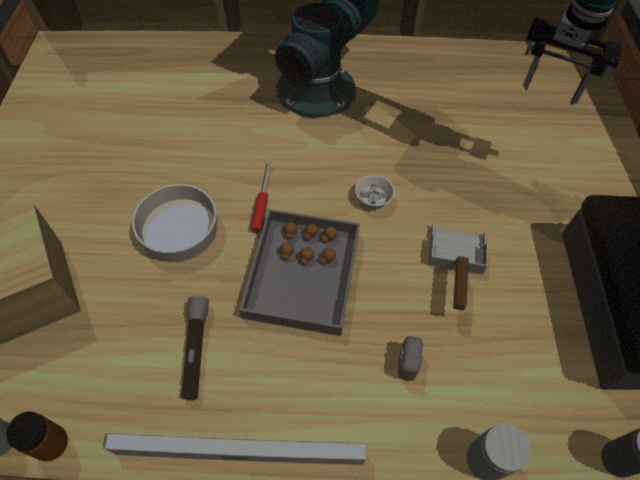

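The top view shows the tray turned about -9°, with corners (288,158), (391,174), (370,304) and (266,288). The knobs are in two rows of three in its near half. The scoop is on the left with its pan at (155,266) and its handle up to (161,175). The dish is on the right at (480,285). The scene view agrees. Next I fit the poses in both views.

```bash
cat >> h.py <<'E'
from scipy.optimize import minimize
def proj(s,P,E=None):
    E=s["extrinsics"] if E is None else E;q=(P-E[:3,3])@E[:3,:3];u=q[:,:2]/q[:,2:]
    u=u*(1+s["k1"]*(u**2).sum(1,keepdims=True));K=s["camera_matrix"];return u*[K[0,0],K[1,1]]+K[:2,2]
def box(x0,x1,y0,y1,z0,z1):return np.array([[x,y,z] for x in(x0,x1) for y in(y0,y1) for z in(z0,z1)])
t=np.linspace(0,2*np.pi,40);c=np.c_[np.cos(t),np.sin(t)]
pan=np.array([[-.05,y,z] for y in(-.058,.058) for z in(0,.018)]+[[.05,y,z] for y in(-.058,.058) for z in(0,.036)])
MOD=dict(scoop=[pan,box(.06,.17,-.011,.011,.051,.073),box(.048,.062,-.006,.006,.02,.065)],tray=[box(-.1225,.1225,-.1,.1,0,.04)],
 dish=[np.r_[np.c_[c*.084,0*t],np.c_[c*.09,0*t+.05]]])
def sil(s,parts,p):
    m=np.zeros((480*4,640*4),np.uint8)
    for q in parts:
        P=R.from_euler("z",p[3]).apply(q)+p[:3]
        cv2.fillConvexPoly(m,cv2.convexHull((proj(s,P)*4).astype(np.int32)),1)
    return cv2.resize(m*255,(640,480),interpolation=cv2.INTER_AREA)/255.
def fit(name,shots,p0):
    R_=[spotter.trace(name,s)[0]["region"].astype(float) for s in shots]
    def f(p):return sum(1-np.minimum(a,b).sum()/np.maximum(a,b).sum() for a,b in((r,sil(s,MOD[name],p)) for r,s in zip(R_,shots)))
    sx=np.vstack([p0]+[np.array(p0)+d for d in np.diag([.015,.015,.01,.1])])
    r=minimize(f,p0,method="Nelder-Mead",options=dict(initial_simplex=sx,xatol=1e-4,fatol=1e-5));return r.x,r.fun
E
python3 - <<'E'
from h import *
S=[snapshot("top"),snapshot("scene")]
for n,p in(("tray",[.57,-.012,0,-.16]),("scoop",[.49,.316,0,-.1]),("dish",[.462,-.294,0,0])):
    x,f=fit(n,S,p);print(n,x.round(4),round(f,3))
    if n=="tray":T=x
r=R.from_euler("z",-T[3])
K=[[np.array(k["box"][:2])+np.array(k["box"][2:])/2 for k in spotter.trace("knob1",s)[:7]] for s in S]
for a in K[0]:
    for b in K[1]:
        A,B=ray(S[0],a),ray(S[1],b);X=tri(A,B)
        if abs((X-A[0])@np.cross(A[1],B[1]))<.004 and abs(X[2]-.02)<.012:print("knob",X.round(3),"tray frame",r.apply(X-T[:3]).round(3))
E
```

```text
tray [ 0.5636 -0.0114 -0.0025 -0.1568] 0.215
scoop [ 0.4934  0.3199 -0.0028 -0.1685] 0.211
dish [ 0.4612 -0.2889 -0.0028  0.0439] 0.04
knob [ 0.533 -0.004  0.024] tray frame [-0.031  0.002  0.027]
knob [0.47  0.002 0.013] tray frame [-0.095 -0.002  0.015]
knob [0.475 0.042 0.017] tray frame [-0.096  0.039  0.02 ]
knob [0.529 0.037 0.016] tray frame [-0.042  0.043  0.018]
knob [ 0.463 -0.041  0.009] tray frame [-0.095 -0.045  0.011]
```

servo_tool:
  commands: [-0.06,-0.035,0,0,0,-4,0.094,-0.12,-0.035,0,0,0,-10,0.094,-0.18,-0.035,0,0,0,-14.2,0.094,-0.24,-0.035,0,0,0,-14.2,0.094,-0.3,-0.035,0,0,0,-14.2,0.094,-0.36,-0.035,0,0,0,-14.2,0.094,-0.409,-0.035,0,0,0,-14.2,0.094,-0.409,-0.035,0,0,0,-14.2,0.094,-0.409,-0.035,0,0,0,-14.2,0.094]

```text
time: 2.62
tool_pos: [0.5821, 0.3056, 0.2162]
ee_rot: [3.141, -0.001, 2.973]
wrist_force: [0.3, -0.3, -0.4]
width: 0.0942
finger_force: 0.0
```

```bash
cat >> h.py <<'E'
def goal(p,rpy):
    T=tcp();G=R.from_euler("xyz",rpy).as_matrix()
    print("shift",(T[:3,:3].T@(np.array(p)-T[:3,3])).round(4),"rot deg",np.degrees(R.from_matrix(T[:3,:3].T@G).as_rotvec()).round(2))
E
python3 - <<'E'
from h import *
o=robot.get_obs();print(o["tool_pos"],o["ee_rot"],o["time"])
T=tcp();w=snapshot("wrist");w["extrinsics"]=T@w["hand_eye"]
s=snapshot("top");c=snapshot("scene")
print(w["extrinsics"].round(3).tolist())
d=w["img"].copy();r=spotter.trace("scoop",w)
print([(k["conf"],k["box"]) for k in r])
cv2.drawContours(d,[cv2.convexHull((proj(w,R.from_euler("z",-.1685).apply(q)+[.4934,.3199,0])).astype(np.int32)) for q in MOD["scoop"]],-1,(0,255,0),1)
cv2.imwrite("pics/w1.png",d)
for u in((288,158),(391,174),(370,304),(266,288)):print(atz(s,u,.04).round(4))
try:
  x,f=fit("scoop",[w,c],[.4934,.3199,0,-.1685]);print(x.round(4),f)
except Exception as e:print(e)
E
```

```text
[0.58206992 0.30555069 0.21620456] [ 3.14145206e+00 -1.08270724e-03  2.97260092e+00] 2.625
[[0.168, 0.945, 0.282, 0.5], [0.986, -0.161, -0.048, 0.319], [0.0, 0.286, -0.958, 0.384], [0.0, 0.0, 0.0, 1.0]]
[(0.56, [244.5, 65.4, 133.4, 252.3])]
[0.6944 0.0629 0.04  ]
[ 0.6651 -0.1263  0.04  ]
[ 0.4277 -0.087   0.04  ]
[0.4561 0.1015 0.04  ]
[ 0.4961  0.3175  0.0022 -0.17  ] 0.1942596920832136
```

View pics/w1.png

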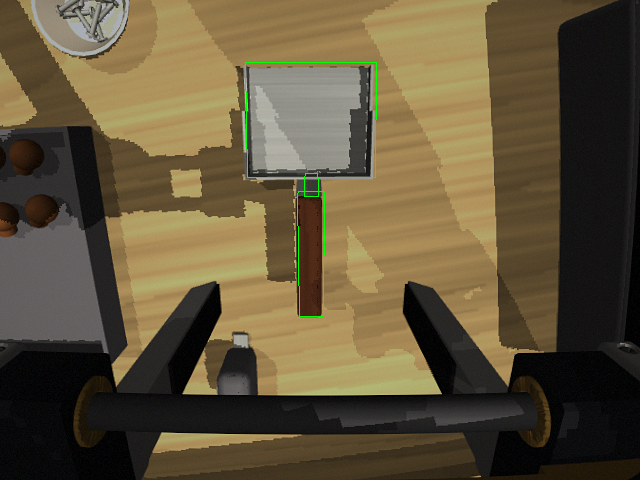

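The wrist view shows the model outline lying on the scoop to within about a millimetre (pan 245–376 across, handle at column 309). I go down and grip.

servo_tool:
  commands: [0.004,0,0.05,0,0,0,0.094,0.004,0,0.1,0,0,0,0.094,0.004,0,0.14,0,0,0,0.094,0.004,0,0.162,0,0,0,0.094,0.004,0,0.162,0,0,0,0.01,0.004,0,0.162,0,0,0,0.01,0.004,0,0.162,0,0,0,0.01,0.004,0,0.162,0,0,0,0.01,0.004,0,0.162,0,0,0,0.01,0.004,0,0.162,0,0,0,0.01]

```text
time: 4.18
tool_pos: [0.5786, 0.3061, 0.0547]
ee_rot: [3.141, 0.0, 2.973]
wrist_force: [0.1, 0.1, 0.0]
width: 0.0375
finger_force: 0.0
```

servo_tool:
  commands: [0,0,0,0,0,0,0.01,0,0,0,0,0,0,0.01,0,0,0,0,0,0,0.01,0,0,0,0,0,0,0.01]

```text
time: 4.68
tool_pos: [0.5785, 0.3058, 0.0544]
ee_rot: [-3.141, -0.0, 2.973]
wrist_force: [0.3, -0.8, -0.5]
width: 0.0217
finger_force: 29.9
```

servo_tool:
  commands: [0,0,-0.03,0,0,0,0.01,0,0,-0.07,0,0,0,0.01,0,0,-0.11,0,0,0,0.01,0,0,-0.13,0,0,0,0.01,0,0,-0.13,0,0,0,0.01]

```text
time: 5.3
tool_pos: [0.5795, 0.3066, 0.1864]
ee_rot: [3.139, 0.003, 2.973]
wrist_force: [0.8, -0.0, -2.0]
width: 0.0217
finger_force: 30.0
```

```bash
cat >> h.py <<'E'
# scoop frame in tool frame from tilt pitch a (lip-up positive) about grip point gx along handle
def sil6(s,parts,p):
    m=np.zeros((480*4,640*4),np.uint8)
    for q in parts:
        cv2.fillConvexPoly(m,cv2.convexHull((proj(s,R.from_euler("xyz",p[3:]).apply(q)+p[:3])*4).astype(np.int32)),1)
    return cv2.resize(m*255,(640,480),interpolation=cv2.INTER_AREA)/255.
def heldfit(shots,T,q0=(.085,0.,0.)):
    """q=(grip x on scoop, dz, pitch): scoop pose in the tool frame"""
    reg=[spotter.trace("scoop",s)[0]["region"].astype(float) for s in shots]
    F=T[:3,:3]@np.diag([1,-1,-1.])   # level tool -> scoop axes, x lip->handle is tool -x
    F=F@np.diag([-1,-1,1.])
    def pose(q):
        A=F@R.from_euler("y",q[2]).as_matrix();g=T[:3,3]-T[:3,2]*.008
        return np.r_[g-A@np.array([q[0],0,.062+q[1]]),R.from_matrix(A).as_euler("xyz")]
    f=lambda q:sum(1-np.minimum(a,b).sum()/np.maximum(a,b).sum() for a,b in((r,sil6(s,MOD["scoop"],pose(q))) for r,s in zip(reg,shots)))
    sx=np.vstack([q0]+[np.array(q0)+d for d in np.diag([.01,.008,.15])])
    r=minimize(f,q0,method="Nelder-Mead",options=dict(initial_simplex=sx,xatol=1e-4,fatol=1e-5))
    return r.x,r.fun,pose(r.x)
E
python3 - <<'E'
from h import *
o=robot.get_obs();print(o["tool_pos"],o["ee_rot"],o["wrist_torque"])
T=tcp();w=snapshot("wrist");w["extrinsics"]=T@w["hand_eye"];c=snapshot("scene")
for S in([w,c],[w],[c]):
    q,f,p=heldfit(S,T);print(q.round(4),round(f,3),p.round(4))
d=w["img"].copy()
q,f,p=heldfit([w,c],T)
for s,n in((w,"w2"),(c,"c2")):
    d=s["img"].copy();cv2.drawContours(d,[cv2.convexHull(proj(s,R.from_euler("xyz",p[3:]).apply(k)+p[:3]).astype(np.int32)) for k in MOD["scoop"]],-1,(0,255,0),1)
    cv2.imwrite(f"pics/{n}.png",d[60:360,200:600] if n=="c2" else d)
a=cv2.imread("pics/w2.png")[:360,160:560];b=cv2.imread("pics/c2.png");cv2.imwrite("pics/m2.png",np.hstack([a[:300],b]))
E
```

```text
[0.57945247 0.30659056 0.18641339] [3.1390316  0.00349659 2.97279353] [-0.00555324 -0.14540078  0.00720195]
[ 0.0857  0.0013 -0.0594] 0.664 [ 0.499   0.3205  0.1258  0.0026 -0.0629 -0.169 ]
[ 0.0841  0.0048 -0.0265] 0.085 [ 0.4986  0.3205  0.1251  0.0026 -0.03   -0.1689]
[ 0.0878  0.0142 -0.2989] 0.534 [ 0.5192  0.3171  0.0955  0.0027 -0.3024 -0.1696]
```

View pics/m2.png

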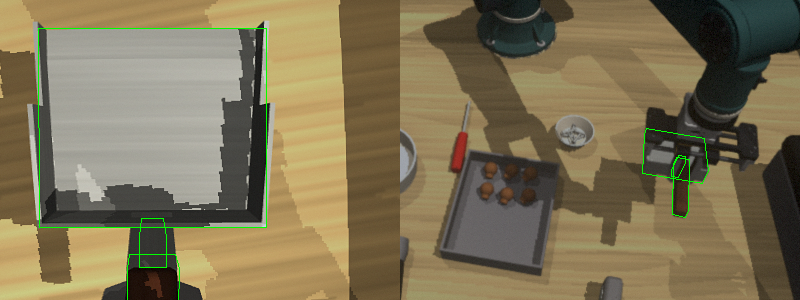

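The scoop is held level; in the wrist crop the lip is within about 1.5° of the model. The tray in the scene crop still has all six knobs. I move over the tray's bare half.

servo_tool:
  commands: [-0.015,-0.025,0,0,0,-0.6,0.01,-0.04,-0.07,0,0,0,-0.6,0.01,-0.065,-0.115,0,0,0,-0.6,0.01,-0.09,-0.16,0,0,0,-0.6,0.01,-0.115,-0.205,0,0,0,-0.6,0.01,-0.14,-0.25,0,0,0,-0.6,0.01,-0.165,-0.29,0,0,0,-0.6,0.01,-0.178,-0.315,0,0,0,-0.6,0.01,-0.178,-0.315,0,0,0,-0.6,0.01,-0.178,-0.315,0,0,0,-0.6,0.01]

```text
time: 6.95
tool_pos: [0.7007, -0.033, 0.1843]
ee_rot: [3.14, -0.001, 2.984]
wrist_force: [-0.5, -0.1, -2.4]
width: 0.0218
finger_force: 30.0
```

```bash
python3 - <<'E'
from h import *
T=tcp();print(T[:3,3]);w=snapshot("wrist");w["extrinsics"]=T@w["hand_eye"];c=snapshot("scene")
g=T[:3,3]-T[:3,2]*.008
A=T[:3,:3]@np.diag([-1,1,-1.]);p=g-A@np.array([.085,0,.062]);print("scoop",p)
d=w["img"].copy()
for k in [q@A.T+p for q in MOD["scoop"][:1]]:cv2.drawContours(d,[cv2.convexHull(proj(w,k).astype(np.int32))],-1,(0,255,0),1)
for tr,col in(((.562,-.012,0,-.158),(0,0,255)),):
  for z,s in((.04,1),):
    k=R.from_euler("z",tr[3]).apply(np.array([[a*.1225,b*.1,z] for a,b in((1,1),(1,-1),(-1,-1),(-1,1))]))+tr[:3]
    cv2.polylines(d,[proj(w,k).astype(np.int32)],True,col,1)
    e=c["img"].copy();cv2.polylines(e,[proj(c,k).astype(np.int32)],True,col,1)
cv2.imwrite("pics/m3.png",np.hstack([d[:,80:560],e[130:370,200:400].repeat(2,0)[:480].repeat(2,1)[:,:320]]))
for k in spotter.trace("knob1",w)[:7]:
    b=k["box"];X=atz(w,(b[0]+b[2]/2,b[1]+b[3]/2),.02);print(round(k["conf"],2),b,R.from_euler("z",.158).apply(X-[.562,-.012,0]).round(3))
E
```

```text
[ 0.70074999 -0.03302823  0.1843473 ]
scoop [ 0.61676814 -0.01963605  0.13041495]
0.9 [292.0, 0.0, 35.8, 28.6] [-0.03  -0.001  0.02 ]
0.89 [238.5, 0.4, 34.5, 32.9] [-0.028 -0.043  0.02 ]
0.66 [346.5, 0.0, 38.4, 26.1] [-0.031  0.043  0.02 ]
0.42 [176.8, 0.5, 269.3, 210.8] [0.04 0.   0.02]
```

View pics/m3.png

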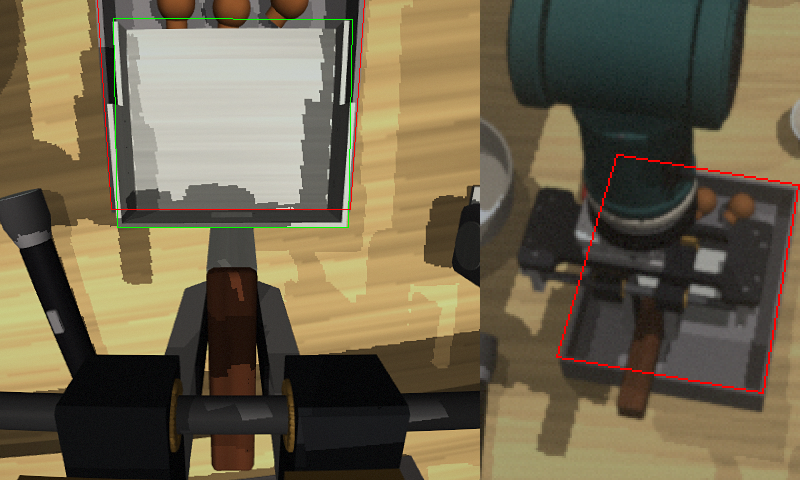

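The wrist view shows the pan outline inside the tray's bare half. The front knobs are just ahead of the lip (their necks end near row 28, and the tray rim fits within about 2 mm). I go down.

servo_tool:
  commands: [0,0,0.04,0,0,0,0.01,0,0,0.08,0,0,0,0.01,0,0,0.1,0,0,0,0.01,0,0,0.11,0,0,0,0.01,0,0,0.116,0,0,0,0.01,0,0,0.116,0,0,0,0.01]

```text
time: 7.85
tool_pos: [0.7016, -0.0345, 0.0695]
ee_rot: [3.141, 0.002, 2.983]
wrist_force: [0.4, -0.4, -2.4]
width: 0.0217
finger_force: 30.0
```

servo_tool:
  commands: [0,0,0.003,0,0,0,0.01,0,0,0.006,0,0,0,0.01,0,0,0.006,0,0,0,0.01]

```text
time: 8.22
tool_pos: [0.7009, -0.0344, 0.0623]
ee_rot: [3.141, -0.0, 2.983]
wrist_force: [1.3, -0.0, -2.6]
width: 0.0218
finger_force: 30.0
```

servo_tool:
  commands: [0,0,0.002,0,0,0,0.01,0,0,0.003,0,0,0,0.01,0,0,0.003,0,0,0,0.01]

```text
time: 8.6
tool_pos: [0.7012, -0.0344, 0.0599]
ee_rot: [3.141, 0.0, 2.983]
wrist_force: [-0.2, 0.1, -0.6]
width: 0.0216
finger_force: 30.0
```

servo_tool:
  commands: [0,0,0.001,0,0,0,0.01,0,0,0.001,0,0,0,0.01]

```text
time: 8.85
tool_pos: [0.7015, -0.0345, 0.0595]
ee_rot: [3.142, 0.001, 2.983]
wrist_force: [-0.1, -0.2, 1.9]
width: 0.0216
finger_force: 30.0
```

servo_tool:
  commands: [0.01,0,0,0,0,0,0.01,0.02,0,0,0,0,0,0.01,0.03,0,0,0,0,0,0.01,0.04,0,0,0,0,0,0.01,0.05,0,0,0,0,0,0.01,0.06,0,0,0,0,0,0.01,0.07,0,0,0,0,0,0.01,0.075,0,0,0,0,0,0.01]

```text
time: 9.85
tool_pos: [0.6272, -0.0226, 0.0594]
ee_rot: [3.142, 0.003, 2.983]
wrist_force: [5.7, -0.4, 5.2]
width: 0.0216
finger_force: 30.0
```

servo_tool:
  commands: [0.007,0,0,0,0,0,0.01,0.014,0,0,0,0,0,0.01,0.021,0,0,0,0,0,0.01,0.028,0,0,0,0,0,0.01,0.033,0,0,0,0,0,0.01]

```text
time: 10.48
tool_pos: [0.6, -0.0183, 0.0618]
ee_rot: [3.141, 0.016, 2.983]
wrist_force: [15.5, -2.6, 6.0]
width: 0.0217
finger_force: 30.0
```

```bash
python3 - <<'E'
from h import *
T=tcp();w=snapshot("wrist");s=snapshot("top");w["extrinsics"]=T@w["hand_eye"]
g=T[:3,3]-T[:3,2]*.008;A=T[:3,:3]@np.diag([-1,1,-1.]);p=g-A@np.array([.085,0,.062])
print("scoop in tray",R.from_euler("z",.158).apply(p-[.562,-.012,0]))
cv2.imwrite("pics/m4.png",np.hstack([w["img"][:300,80:560],cv2.resize(s["img"][200:320,250:378],(320,300))]))
E
```

```text
scoop in tray [-0.04562727 -0.00016679  0.00645049]
```

View pics/m4.png

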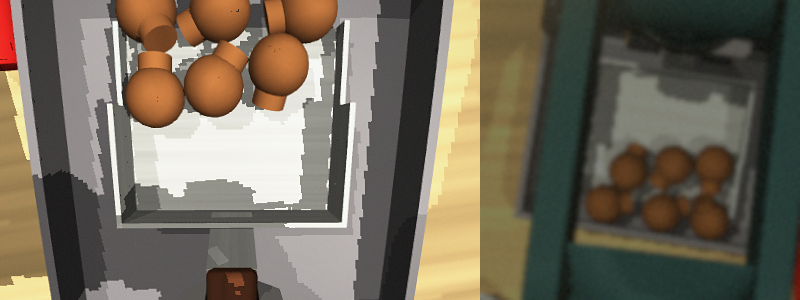

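The wrist view shows three knobs well inside the pan (rows 60–125) and three at the lip against the near wall. That is enough, so I tilt the lip up while backing off and lifting.

servo_tool:
  commands: [-0.003,0,0.002,0,3,0,0.01,-0.007,0,0.002,0,6,0,0.01,-0.014,0,-0.004,0,9,0,0.01,-0.0225,0,-0.0115,0,12,0,0.01,-0.031,0,-0.019,0,15,0,0.01,-0.039,0,-0.0265,0,18,0,0.01,-0.046,0,-0.035,0,20,0,0.01,-0.046,0,-0.045,0,20,0,0.01,-0.046,0,-0.045,0,20,0,0.01,-0.046,0,-0.045,0,20,0,0.01]

```text
time: 11.82
tool_pos: [0.6389, -0.0244, 0.1033]
ee_rot: [3.141, -0.35, 2.983]
wrist_force: [-0.6, -0.1, -3.5]
width: 0.0217
finger_force: 30.0
```

```bash
python3 - <<'E'
from h import *
T=tcp();w=snapshot("wrist");s=snapshot("top");w["extrinsics"]=T@w["hand_eye"]
cv2.imwrite("pics/m5.png",np.hstack([w["img"][:400,80:560],cv2.resize(s["img"][140:320,250:394],(320,400))]))
E
```

```text
(no output)
```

View pics/m5.png

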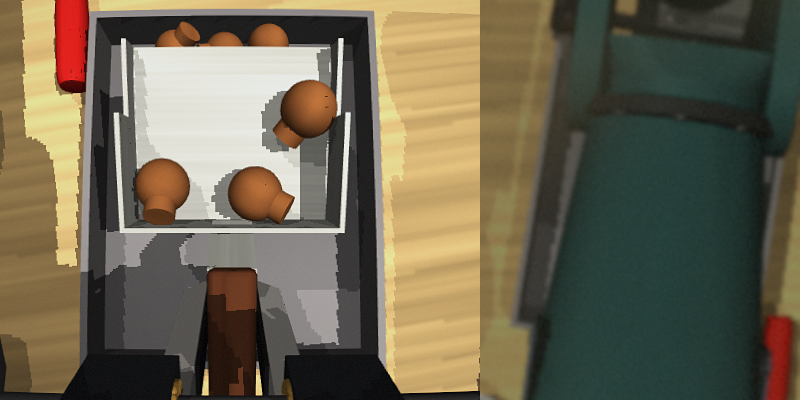

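Three knobs ride in the pan (at (162,185), (255,193) and (308,108)), and the other three are in the tray. I lift and carry.

```bash
python3 - <<'E'
from h import *
goal([.6389,-.0244,.19],[3.1416,-.35,2.984]);goal([.6045,-.312,.19],[3.1416,-.35,2.984])
E
```

```text
shift [ 0.0299  0.     -0.0814] rot deg [ 0.02  0.01 -0.04]
shift [ 0.0192 -0.2894 -0.0853] rot deg [ 0.02  0.01 -0.04]
```

servo_tool:
  commands: [0.006,0,-0.016,0,0,0,0.01,0.014,0,-0.038,0,0,0,0.01,0.022,0,-0.06,0,0,0,0.01,0.028,0,-0.076,0,0,0,0.01,0.03,0,-0.082,0,0,0,0.01,0.029,-0.015,-0.082,0,0,0,0.01,0.028,-0.04,-0.082,0,0,0,0.01,0.027,-0.07,-0.083,0,0,0,0.01,0.026,-0.1,-0.083,0,0,0,0.01,0.025,-0.13,-0.084,0,0,0,0.01]

```text
time: 13.18
tool_pos: [0.6235, -0.1557, 0.1892]
ee_rot: [3.141, -0.352, 2.982]
wrist_force: [0.2, -0.4, -2.8]
width: 0.0216
finger_force: 30.0
```

servo_tool:
  commands: [-0.001,-0.03,0,0,0,0,0.01,-0.002,-0.06,0,0,0,0,0.01,-0.003,-0.09,0,0,0,0,0.01,-0.004,-0.12,0,0,0,0,0.01,-0.005,-0.145,-0.001,0,0,0,0.01,-0.006,-0.159,-0.001,0,0,0,0.01,-0.006,-0.159,-0.001,0,0,0,0.01,-0.006,-0.159,-0.001,0,0,0,0.01]

```text
time: 14.18
tool_pos: [0.6056, -0.3108, 0.1898]
ee_rot: [3.141, -0.349, 2.985]
wrist_force: [-0.2, 0.6, -2.9]
width: 0.022
finger_force: 30.0
```

```bash
python3 - <<'E'
from h import *
T=tcp();w=snapshot("wrist");w["extrinsics"]=T@w["hand_eye"];s=snapshot("top")
lip=(T@np.r_[.135,0,.054,1])[:3];print("lip",lip)
k=np.c_[c*.09+[.461,-.289],0*t+.05];d=w["img"].copy();cv2.polylines(d,[proj(w,k).astype(np.int32)],True,(0,255,0),1)
cv2.imwrite("pics/m6.png",d)
d0=[.461,-.289];dr=np.array([.9875,-.157])
for th,lz in((0,.13),(20,.10),(35,.07),(50,.05)):
    a=np.radians(th);x=.135*np.cos(a)-.054*np.sin(a);z=.135*np.sin(a)+.054*np.cos(a)
    goal(np.r_[np.array(d0)+dr*(x+.0),lz+z],[3.1416,a,2.984])
E
```

```text
lip [ 0.46205983 -0.28804913  0.18527666]
shift [ 0.0086 -0.0014  0.0096] rot deg [  0.02 -19.99   0.05]
shift [ 0.038  -0.0014  0.0065] rot deg [ 2.000e-02 -3.999e+01  4.000e-02]
shift [ 0.0632 -0.0014  0.0213] rot deg [ 3.000e-02 -5.499e+01  4.000e-02]
shift [ 0.0942 -0.0013  0.0363] rot deg [ 4.000e-02 -6.999e+01  4.000e-02]
```

View pics/m6.png

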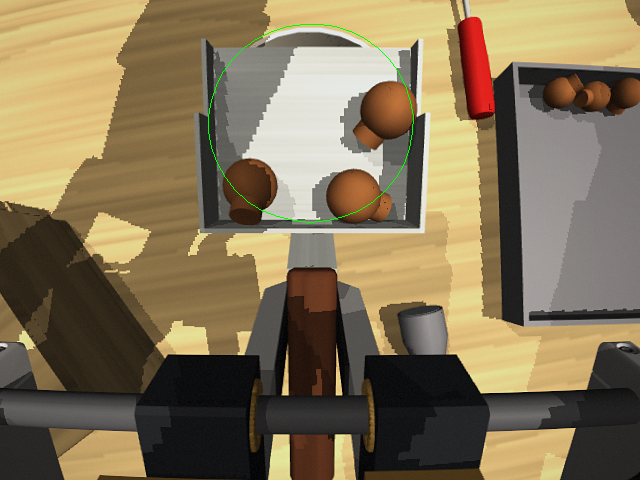

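```bash
python3 - <<'E'
from h import *
dr=np.array([.9875,-.157])
for th,lz in((-5,.075),(5,.066),(10,.06),(15,.052),(20,.045),(35,.045),(50,.05)):
    a=np.radians(th);x=.135*np.cos(a)-.054*np.sin(a);z=.135*np.sin(a)+.054*np.cos(a)
    print(th,end=" ");goal(np.r_[np.array([.461,-.289])+dr*(x+.02),lz+z],[3.1416,a,2.984])
E
```

```text
-5 shift [-0.037  -0.0014  0.0643] rot deg [ 1.000e-02 -1.499e+01  5.000e-02]
5 shift [-0.0232 -0.0014  0.0538] rot deg [ 2.000e-02 -2.499e+01  5.000e-02]
10 shift [-0.0157 -0.0014  0.0512] rot deg [ 2.000e-02 -2.999e+01  4.000e-02]
15 shift [-0.0081 -0.0014  0.0513] rot deg [ 2.000e-02 -3.499e+01  4.000e-02]
20 shift [ 0.0004 -0.0014  0.0514] rot deg [ 2.000e-02 -3.999e+01  4.000e-02]
35 shift [ 0.0359 -0.0014  0.038 ] rot deg [ 3.000e-02 -5.499e+01  4.000e-02]
50 shift [ 0.0754 -0.0013  0.0295] rot deg [ 4.000e-02 -6.999e+01  4.000e-02]
```

servo_tool:
  commands: [-0.009,-0.001,0.016,0,-3,0,0.01,-0.018,-0.001,0.032,0,-7,0,0.01,-0.028,-0.001,0.05,0,-11,0,0.01,-0.037,-0.001,0.064,0,-15,0,0.01,-0.037,-0.001,0.064,0,-15,0,0.01,-0.03,-0.001,0.059,0,-20,0,0.01,-0.023,-0.001,0.054,0,-25,0,0.01,-0.016,-0.001,0.051,0,-30,0,0.01,-0.008,-0.001,0.051,0,-35,0,0.01,0,-0.001,0.051,0,-40,0,0.01]

```text
time: 15.52
tool_pos: [0.5883, -0.3097, 0.144]
ee_rot: [-3.14, 0.352, 2.985]
wrist_force: [-0.7, 0.6, 0.5]
width: 0.0217
finger_force: 30.0
```

```bash
python3 - <<'E'
from h import *
dr=np.array([.9875,-.157])
for th,lz in((35,.045),(50,.05)):
    a=np.radians(th);x=.135*np.cos(a)-.054*np.sin(a);z=.135*np.sin(a)+.054*np.cos(a)
    print(th,end=" ");goal(np.r_[np.array([.461,-.289])+dr*(x+.02),lz+z],[3.1416,a,2.984])
E
```

```text
35 shift [ 0.0198  0.0005 -0.0314] rot deg [ -0.03 -14.84   0.07]
50 shift [ 0.0445  0.0005 -0.0633] rot deg [-2.000e-02 -2.984e+01  8.000e-02]
```

servo_tool:
  commands: [0.007,0,-0.01,0,-5,0,0.01,0.013,0,-0.021,0,-10,0,0.01,0.02,0,-0.031,0,-15,0,0.01,0.028,0,-0.042,0,-20,0,0.01,0.036,0,-0.053,0,-25,0,0.01,0.044,0,-0.063,0,-30,0,0.01,0.044,0,-0.063,0,-30,0,0.01,0.044,0,-0.063,0,-30,0,0.01]

```text
time: 16.52
tool_pos: [0.5349, -0.2895, 0.1968]
ee_rot: [-3.138, 0.851, 2.965]
wrist_force: [0.7, 0.5, -2.8]
width: 0.0219
finger_force: 30.0
```

```bash
python3 - <<'E'
from h import *
T=tcp();print(robot.get_obs()["wrist_force"]);w=snapshot("wrist");w["extrinsics"]=T@w["hand_eye"];s=snapshot("scene")
cv2.imwrite("pics/m7.png",np.hstack([w["img"][:400,100:540],cv2.resize(s["img"][140:320,110:272],(360,400))]))
x,f=fit("dish",[s],[.461,-.289,0,0]);print(x,f)
E
```

```text
[ 0.73705085  0.46731481 -2.81972127]
[ 0.46170713 -0.28830936 -0.00261583  0.04905161] 0.44519025372313925
```

View pics/m7.png

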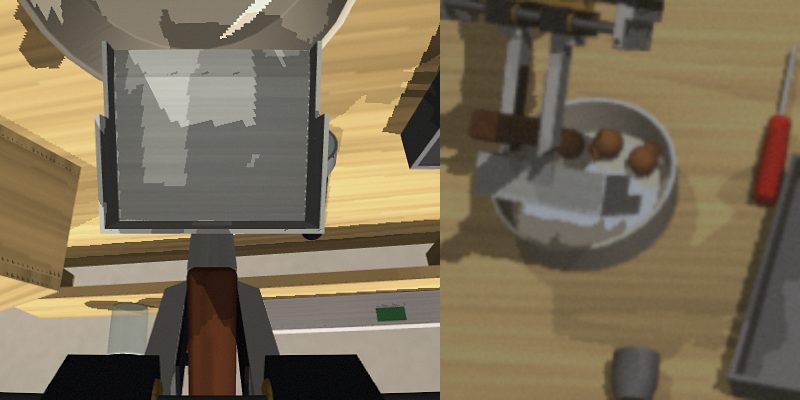

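The pan is empty, and three knobs lie in the dish in the scene crop ((570,142), (607,143), (643,157)). I raise the scoop clear and take it back.

```bash
python3 - <<'E'
from h import *
goal([.535,-.295,.28],[3.1416,.6,2.984]);goal([.57,-.295,.28],[3.1416,.0,2.984])
E
```

```text
shift [-0.064  -0.0054 -0.0547] rot deg [-0.92 14.35 -0.92]
shift [-0.0867  0.0009 -0.0288] rot deg [-0.62 48.73 -1.18]
```

servo_tool:
  commands: [-0.03,0,-0.025,0,4,0,0.01,-0.064,-0.005,-0.055,-0.9,14,-0.9,0.01,-0.07,-0.003,-0.048,-0.9,23,-1,0.01,-0.077,-0.001,-0.04,-0.8,32,-1,0.01,-0.083,0,-0.034,-0.7,41,-1.1,0.01,-0.087,0.001,-0.029,-0.6,48.7,-1.2,0.01,-0.087,0.001,-0.029,-0.6,48.7,-1.2,0.01,-0.087,0.001,-0.029,-0.6,48.7,-1.2,0.01]

```text
time: 17.68
tool_pos: [0.5695, -0.2948, 0.2799]
ee_rot: [3.141, 0.002, 2.983]
wrist_force: [0.1, 0.1, -2.3]
width: 0.0217
finger_force: 30.0
```

```bash
python3 - <<'E'
from h import *
goal([.578,.306,.2],[3.1416,0,2.973])
E
```

```text
shift [0.0867 0.5946 0.0798] rot deg [0.01 0.12 0.58]
```

servo_tool:
  commands: [0.008,0.05,0,0,0,0.6,0.01,0.016,0.11,0,0,0,0.6,0.01,0.025,0.17,0,0,0,0.6,0.01,0.034,0.23,0,0,0,0.6,0.01,0.043,0.29,0,0,0,0.6,0.01,0.052,0.35,0,0,0,0.6,0.01,0.061,0.41,0,0,0,0.6,0.01,0.07,0.47,0,0,0,0.6,0.01,0.078,0.53,0,0,0,0.6,0.01,0.084,0.575,0.02,0,0,0.6,0.01]

```text
time: 18.92
tool_pos: [0.577, 0.2879, 0.2646]
ee_rot: [3.136, 0.009, 2.973]
wrist_force: [-0.0, 0.2, -1.2]
width: 0.0218
finger_force: 30.0
```

servo_tool:
  commands: [0.003,0.02,0.03,0,0,0,0.01,0.003,0.02,0.06,0,0,0,0.01,0.003,0.02,0.1,0,0,0,0.01,0.003,0.02,0.1,0,0,0,0.01,0.003,0.02,0.1,0,0,0,0.01]

```text
time: 19.55
tool_pos: [0.5784, 0.306, 0.1632]
ee_rot: [3.139, 0.005, 2.972]
wrist_force: [-0.1, -0.0, -1.8]
width: 0.0217
finger_force: 30.0
```

```bash
python3 - <<'E'
from h import *
T=tcp();w=snapshot("wrist");w["extrinsics"]=T@w["hand_eye"]
q,f,p=heldfit([w],T);print(q.round(4),round(f,3),p.round(4));goal([.578,.306,.0565],[3.1416,0,2.973])
E
```

```text
[ 0.0857 -0.002  -0.19  ] 0.082 [ 0.507   0.3185  0.0957  0.0025 -0.1951 -0.1705]
shift [ 0.0017 -0.0011  0.1073] rot deg [ 0.19  0.37 -0.06]
```

The fit shows the scoop has slipped about 10° lip-down in the grip. I correct by turning the tool 9°, then set it down.

servo_tool:
  commands: [0.002,0,0.03,0,5,0,0.01,0.002,0,0.06,0,9,0,0.01,0.002,0,0.085,0,9,0,0.01,0.002,0,0.095,0,9,0,0.01,0.002,0,0.1,0,9,0,0.01,0.002,0,0.1,0,9,0,0.01]

```text
time: 20.4
tool_pos: [0.5766, 0.3072, 0.0615]
ee_rot: [3.141, -0.154, 2.973]
wrist_force: [0.3, -0.8, -2.3]
width: 0.0219
finger_force: 30.0
```

```bash
python3 - <<'E'
from h import *
T=tcp();w=snapshot("wrist");w["extrinsics"]=T@w["hand_eye"]
q,f,p=heldfit([w],T,(.085,0,-.19));print(q.round(4),round(f,3),p.round(4))
E
```

```text
[ 0.0853 -0.0009 -0.1783] 0.085 [ 0.4953  0.3211  0.0062  0.001  -0.0246 -0.1688]
```

servo_tool:
  commands: [0.0005,0,0.002,0,0.7,0,0.01,0.001,0,0.004,0,1.4,0,0.01,0.001,0,0.0045,0,1.4,0,0.01,0.001,0,0.0045,0,1.4,0,0.01]

```text
time: 21.0
tool_pos: [0.5744, 0.307, 0.0555]
ee_rot: [-3.141, -0.18, 2.972]
wrist_force: [-0.5, -1.0, -2.0]
width: 0.022
finger_force: 30.0
```

servo_tool:
  commands: [0,0,0.001,0,0,0,0.01,0,0,0.002,0,0,0,0.01,0,0,0.002,0,0,0,0.01]

```text
time: 21.38
tool_pos: [0.5739, 0.3071, 0.0537]
ee_rot: [-3.141, -0.18, 2.973]
wrist_force: [-0.5, 0.1, -2.0]
width: 0.0217
finger_force: 30.0
```

servo_tool:
  commands: [0,0,0.001,0,0,0,0.01,0,0,0.002,0,0,0,0.01,0,0,0.002,0,0,0,0.01]

```text
time: 21.75
tool_pos: [0.5738, 0.3072, 0.0521]
ee_rot: [-3.142, -0.18, 2.973]
wrist_force: [0.2, 0.2, -1.1]
width: 0.0217
finger_force: 30.0
```

servo_tool:
  commands: [0,0,0,0,0,0,0.03,0,0,0,0,0,0,0.05,0,0,0,0,0,0,0.07,0,0,0,0,0,0,0.07,0,0,0,0,0,0,0.07,0,0,0,0,0,0,0.07]

```text
time: 22.5
tool_pos: [0.5736, 0.3072, 0.0518]
ee_rot: [-3.141, -0.18, 2.973]
wrist_force: [-0.7, 0.3, 0.2]
width: 0.0701
finger_force: 0.0
```

servo_tool:
  commands: [0,0,-0.02,0,0,0,0.07,0,0,-0.06,0,0,0,0.07,0,0,-0.11,0,0,0,0.07,0,0,-0.17,0,0,0,0.07,0,0,-0.2,0,0,0,0.07,0,0,-0.2,0,0,0,0.07]

```text
time: 23.25
tool_pos: [0.6106, 0.3014, 0.2538]
ee_rot: [3.137, -0.172, 2.973]
wrist_force: [0.3, -0.2, -0.5]
width: 0.0705
finger_force: 0.0
```

```bash
python3 - <<'E'
from h import *
T=tcp();w=snapshot("wrist");w["extrinsics"]=T@w["hand_eye"];s=snapshot("top");c=snapshot("scene")
r=spotter.trace("scoop",w)[0]["region"].astype(float)
f=lambda p:1-np.minimum(r,m:=sil6(w,MOD["scoop"],np.r_[p[:3],0,p[3],p[4]])).sum()/np.maximum(r,m).sum()
p0=np.array([.494,.32,0,0,-.169]);o=minimize(f,p0,method="Nelder-Mead",options=dict(initial_simplex=np.vstack([p0]+[p0+d for d in np.diag([.01,.01,.01,.1,.1])]),xatol=1e-4,fatol=1e-5));print(o.x.round(3),o.fun)
cv2.imwrite("pics/m8.png",np.hstack([cv2.resize(w["img"],(400,300)),c["img"][120:420,110:510]]))
E
```

```text
[ 0.492  0.321 -0.003 -0.108 -0.175] 0.04447374888601008
```

View pics/m8.png

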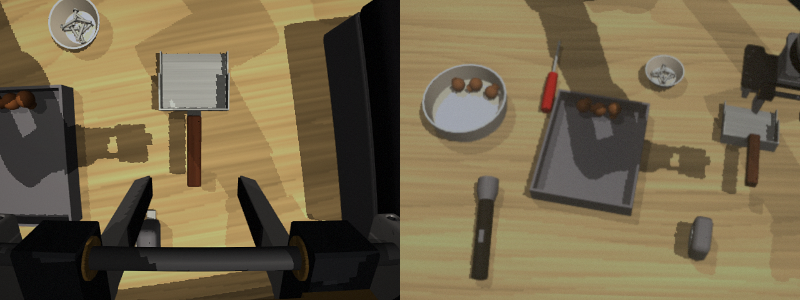

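The scoop lies free and flat on the board at its old place. Three knobs are in the dish, three are in the tray, and the bystanders have not moved. I hand in.

```bash
python3 -c "
from bench import close_job;print(close_job())"
```

```text
the job is handed in; nothing more can be done
None
```

I scooped three knobs into the dish and left the other three in the tray, laid the scoop back on the board at its old place, and handed the job in after about 23 s; the hand-in call gave no verdict.

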